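Slide an opened phone through the height gate

ROBOT

A 6-joint arm with a two-finger parallel gripper is mounted at the origin on a cart in front of the work surface, level with it; the furniture and walls round the work are solid. World frame = base frame: x ahead of the robot, y to its left, z up, the work surface at z = 0. Lengths are in m, angles in degrees, forces in N, time in s.
With the tool pointing down it reaches from about 0.3 to 0.75 m from the base axis. Payload 8.5 kg.
Tool frame: the origin (TCP) lies at the very end of the fingers, on their centre line; the grasp point (between the pads) lies 19 mm behind it; z points along the fingers, y is the line along which they close (so a half turn about z gives the same grasp; the last joint's range is limited). The gripper opens to 85 mm and grips with 20 to 120 N. Pads are 22 mm wide; open, the fingers measure 114 mm over their backs; the gripper's body (76 mm by 85 mm) begins 54 mm behind the grasp point. The pads swing forward as they close: fully open they stand 13 mm farther back than shut.
Start: joints at [-80.632, 21.807, 74.336, -0, 83.858, -12.336], TCP at [0.203, -0.511, 0.231] pointing down, gripper open.
Joint ranges: [-178.18, 178.18], [-50.72, 133.34], [12.68, 142.11], [-81.47, 261.47], [9.98, 163.14], [-165.26, 165.26]. Speed limits (degrees/s): [136.94, 136.94, 180, 180, 180, 180].

INTERFACE

Orientations are given as a 3x3 rotation matrix whose columns are the frame's x, y, z axes.
In Python, from rig import observe, cams, ticket gives the robot as it stands.
- The arm moves only by the tool move_arm, never from a script. Its arguments are lists of equal length, an entry for each row: "jaw": the finger opening in cm, from 0 to 8.54; "dp": the shift along the tool's x, y, z in cm, a list of three; "turn": the turn, a rotation vector about the tool's x, y, z in rad, a list of three. In form: {"jaw": [jaw, ...], "dp": [[tx, ty, tz], ...], "turn": [[wx, wy, wz], ...]}. A call has 1 to 12 rows; each row shifts and turns the commanded pose from where the row before left it, along the tool's axes as they then stand; what a row does not reach is not made up. A row lasts 1/12 s, in which the tool goes at most 41.7 mm and 7.16 degrees, less where a joint would pass 70% of its speed; a pose out of reach is approached as far as the arm can. A call is refused whole if a number of a shift passes 4.17 or a number of a turn 0.125, either way. A call with a gripper value outside its range is refused whole. The fingers move at their own pace and stop on an object; "force" is the grip in N (left out, the last holds). Time passes only in rows, so rows that do not move let the fingers close. It gives the time, the measured TCP pose, the force, the opening and the grip force at its end, in the units of the state.
- observe(): the state, without advancing time (a new reading comes with each control period).
- cams.get_image(name): name is "scene" or "top" or "wrist"; returns (picture, depth): 384x512x3 uint8, red, green, blue; 384x512 float32, m along the optical axis (not along the pixel's ray), 0 where there is no reading.
- cams.calibration(name): a dict with "vertical_fov" (degrees; the focal length in pixels is half the picture's height over the tangent of half this angle, whatever the lens; pixels are square), "cx", "cy" (the principal point, pixels), "k1" (the pictures are not rectified: a ray, as slopes to the right and down, at radius r is drawn at 1 + k1 r^2 times it, then the intrinsics apply), "view" (4x4, takes a point from world to camera coordinates); the wrist camera has in their place "tool_from_camera" (4x4, takes a point from camera to tool coordinates, whose origin is the TCP and whose axes are the flange's). Camera axes: x right, y up, looking along -z (the intrinsics and any distortion apply to the point x, -y, -z); pixel columns grow to the right and rows downward; lengths in m; the calibration is good to about 2 mm. A picture is of the moment at which its call begins: read the wrist's pose just before it. calibration takes no time and is no camera call.
- ticket.close_job(): hands the job in; it is judged then, once.
Trained networks look in the newest picture that a camera, given by its name, has taken for a name from the list of things; names that differ only in an ending like _2 or _b are one class to them, and where a whole thing is asked for, a point or a joint stands for the part that bears it (a point fixed in the world has none). Each returns a list of dicts, best first, with "p" (0 to 1); they miss things now and then, are a little off and sometimes report something else, mostly with a low value. They report only what shows in the picture. A call takes as long as a camera call.
- cams.spot_in(camera, query): "box" ([centre column, centre row, width, height] as shares, 0 to 1, of the picture: columns of its width, rows of its height, round what is visible of it).
- cams.outline_of(camera, query): "mask" (384x512 bool, what is visible of it) and "box" ([centre column, centre row, width, height] as shares, 0 to 1, of the picture: columns of its width, rows of its height, round what is visible of it).
- cams.mark_of(camera, query): "location" ([column, row] as shares, 0 to 1, of the picture: columns of its width, rows of its height: a listed point, or the origin of a listed thing).
The state is a dict: "time_s": time; "q": joint angles; "qvel": joint speeds; "joint_efforts": joint torques, N m; "position": TCP position; "tool_rot": TCP orientation; "ft_force": force on the tool from outside, world axes, zero at the start; "wrist_torque": the same for the moment, N m; "grip_width": finger opening in m; "gripper_force": force on a finger pad.
Only numpy, scipy, OpenCV 4.12 (cv2) and the standard library are available. Lean on these libraries where they do the work, as an engineer would, in place of code of your own. Each camera call takes 0.05 s, during which the arm holds its last target. There are 200 camera calls.

TASK

Check that nothing stands proud in the opened phone: push the opened phone chassis across the mat with the fingertips, in through the flared mouth of the aluminium height gate and under its low bridge, until its leading short end rests against the stop bar behind the bridge. Keep it flat on the mat the whole way: do not lift, tip or grip it, and push gently. Leave the closed phone, the two jars and the flat black spudger where they are, and finish with the chassis at rest and the hand clear.

Things in the scene. Friction and masses are not known exactly. Their poses are not given: they have to be found in the camera images.
- phone_open: The opened phone chassis: a shallow white tray with green board and black battery, 150 mm long (its x), 72 mm wide (its y), rim 8 mm high, about 0.12 kg. Origin: centre of its underside, lying on the mat. It starts before the gate's mouth, up to 9 cm to either side of the gate's lane and up to 22 degrees out of line. Either short end may lead.
- gate: The height gate, an aluminium fixture fixed on the mat: two side rails (inner faces 82 mm apart), a bridge across them, a stop bar closing the far end. Origin: at mat level, mid-lane, under the middle of the bridge. Its x axis is the way in (from mouth to stop), y across the lane, z up. With the chassis fully in, its origin is at x = 23 mm and its rear end at x = -52 mm, outside the mouth.
- bridge (a point): Middle of the bridge's underside, 11 mm above the mat. The bridge covers x = -15 to +15 mm of the gate and is 106 mm wide; its top is 24 mm above the mat, screw heads 29 mm. In front of it, 11 mm high guides flare from x = -15 to -45 mm, where the mouth is about 106 mm wide; nothing of the gate lies before x = -48 mm.
- stop_face (a point): The middle of the stop bar's face (two small rubber pads), at mat level, 98 mm past the middle of the bridge along the gate's x axis; the bar is 18 mm high.
- repair_mat: The blue mat, fixed, 3 mm thick. Origin: near its middle. It covers x = 0.275 to 0.595, y = -0.38 to 0.08 m in the world; chassis and gate stand on it, the whole push stays on it. Keep the arm clear of the large grey machine to the left: from x = 0.24, y > 0.38 m, a deck 0.24 m high (buttons to 0.30), and from x = 0.45 a cabinet 0.73 m high with a screen.
- phone_black: Bystander: a closed dark phone, 147 x 72 x 9 mm, lying on the bare worktop to the right of the mat. Origin: centre of its underside.
- jar_1: Bystander: small screw-cap jar, 49 mm across, 31 mm high, standing beyond the mat. Origin: centre of its underside.
- jar_3: Bystander: small screw-cap jar, 54 mm across, 39 mm high, standing beyond the mat. Origin: centre of its underside.
- spudger: Bystander: flat black prying stick, 150 x 10 x 8 mm, lying on the bare worktop to the left of the mat, behind the stop bar. Origin: its middle, underside.

How it is judged:
By the outcome, as a careful person would: the job done as asked, in the order asked, and still so for the second after the job is handed in, with the robot touching nothing.
It also fails if it takes over 64 s, if anything falls off the work surface, if the arm or the gripper's body presses on something with over 40 N, if the wrist force passes 120 N, or if a joint passes its speed limit or range.

## Working session

There is one attempt and no reset: what is moved stays moved. The work goes in short steps, Python scripts to look and compute and a tool call to move; the robot and the scene stay as the last step left them, time stands still between calls to the robot, and variables do not carry over. Pictures are saved under pics/ and viewed, at most 10 in all, crops included, and the job is handed in when it is done.

Besides the shell and the picture viewer there is one more tool, called after ">>>" as name(argument=value, ...) on one line, values as JSON. move_arm: Moves the arm, as the interface text tells. Its arguments: {"type":"object","properties":{"jaw":{"type":"array","items":{"type":"number"}},"dp":{"type":"array","items":{"type":"array","items":{"type":"number"}}},"turn":{"type":"array","items":{"type":"array","items":{"type":"number"}}},"force":{"type":"number"}},"required":["jaw","dp","turn"]}

```bash
ls; mkdir -p pics
cat > h.py <<'E'
import numpy as np, cv2
from rig import observe, cams, ticket
def K(c):
    f=192/np.tan(np.radians(c["vertical_fov"])/2); return f
def ray(c,uv):
    f=K(c); d=np.array([(uv[0]-c["cx"])/f,(uv[1]-c["cy"])/f]); s=d.copy()
    for _ in range(20): s=d/(1+c["k1"]*(s@s))
    return np.array([s[0],-s[1],-1.])
def pose(name,c,st=None):
    if name!="wrist": return np.linalg.inv(np.array(c["view"]))
    T=np.eye(4);T[:3,:3]=st["tool_rot"];T[:3,3]=st["position"]; return T@np.array(c["tool_from_camera"])
def onplane(name,uv,z,st=None):
    c=cams.calibration(name);M=pose(name,c,st);d=M[:3,:3]@ray(c,uv);o=M[:3,3]
    return o+d*(z-o[2])/d[2]
def proj(name,p,st=None):
    c=cams.calibration(name);q=np.linalg.inv(pose(name,c,st))@np.append(p,1)
    s=np.array([q[0],-q[1]])/-q[2]; s=s*(1+c["k1"]*(s@s)); return s*K(c)+[c["cx"],c["cy"]]
E
python3 - <<'E'
from h import *
np.set_printoptions(precision=4,suppress=True)
o=observe();print(o["tool_rot"],o["time_s"],o["ft_force"])
for n in ["top","scene"]:
    im,d=cams.get_image(n);cv2.imwrite(f"pics/{n}0.png",im[:,:,::-1])
    for q,z in [("phone_open",.011),("gate",.02),("spudger",.008),("jar_1",.03),("phone_black",.009)]:
        for r in cams.outline_of(n,q)[:2]:
            m=r["mask"].astype(np.uint8);rc=cv2.minAreaRect(cv2.findNonZero(m))
            print(n,q,round(r["p"],2),m.sum(),onplane(n,rc[0],z))
            print(np.array([onplane(n,b,z)[:2] for b in cv2.boxPoints(rc)]).round(3).tolist())
    for q,z in [("phone_open",.003),("gate",.003),("bridge",.014),("stop_face",.003)]:
        for r in cams.mark_of(n,q)[:2]:
            uv=np.array(r["location"])*[512,384];print(n,q,round(r["p"],2),uv,onplane(n,uv,z))
E
```

```text
pics
[[ 0.9291  0.3698 -0.0002]
 [ 0.3698 -0.9291  0.0014]
 [ 0.0003 -0.0014 -1.    ]] 0.0 [ 0.2433 -0.6599 -0.2016]
top phone_open 0.97 1620 [ 0.5032 -0.2726  0.011 ]
[[0.524, -0.192], [0.552, -0.341], [0.482, -0.353], [0.454, -0.205]]
top gate 0.87 1228 [ 0.5075 -0.0137  0.02  ]
[[0.455, 0.065], [0.562, 0.066], [0.56, -0.093], [0.454, -0.092]]
top spudger 0.5 173 [0.4492 0.1726 0.008 ]
[[0.453, 0.238], [0.453, 0.108], [0.445, 0.108], [0.446, 0.238]]
top jar_1 0.86 310 [ 0.6796 -0.0421  0.03  ]
[[0.705, -0.019], [0.704, -0.065], [0.655, -0.065], [0.655, -0.019]]
top jar_1 0.77 341 [ 0.6352 -0.3782  0.03  ]
[[0.66, -0.352], [0.66, -0.406], [0.61, -0.404], [0.611, -0.35]]
top phone_black 0.85 1518 [ 0.5154 -0.4681  0.009 ]
[[0.586, -0.429], [0.591, -0.502], [0.445, -0.507], [0.441, -0.435]]
top phone_black 0.26 169 [0.4492 0.1698 0.009 ]
[[0.445, 0.237], [0.453, 0.238], [0.453, 0.103], [0.445, 0.103]]
top phone_open 0.58 [314.9824 219.8016] [ 0.5044 -0.2717  0.003 ]
top gate 0.95 [229.3248 220.608 ] [ 0.5042 -0.0514  0.003 ]
top gate 0.75 [227.7888 217.4976] [ 0.5123 -0.0474  0.003 ]

[... 318 characters left out ...]
 [0.436, -0.054], [0.436, 0.094]]
scene spudger 0.65 287 [0.4479 0.1716 0.008 ]
[[0.459, 0.243], [0.458, 0.094], [0.436, 0.098], [0.438, 0.244]]
scene jar_1 0.54 187 [ 0.6603 -0.0278  0.03  ]
[[0.706, -0.025], [0.685, -0.064], [0.616, -0.031], [0.637, 0.006]]
scene phone_black 0.79 583 [ 0.507  -0.4612  0.009 ]
[[0.572, -0.419], [0.625, -0.504], [0.444, -0.502], [0.405, -0.424]]
scene phone_open 0.54 [312.576  206.7072] [ 0.4884 -0.2692  0.003 ]
scene gate 0.76 [249.4976 224.9088] [ 0.5047 -0.057   0.003 ]
scene bridge 0.92 [249.3952 219.8016] [ 0.5134 -0.0615  0.014 ]
scene bridge 0.18 [220.1088 238.3872] [0.4806 0.0471 0.014 ]
scene stop_face 0.97 [217.8048 237.696 ] [0.498  0.0465 0.003 ]
```

Run:
```python
import cv2
a=cv2.imread("pics/top0.png")[150:290,150:400]
cv2.imwrite("pics/c0.png",cv2.resize(a,None,fx=3.2,fy=3.2,interpolation=cv2.INTER_CUBIC)[:600,:800])
```

```text
(no output)
```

View pics/c0.png

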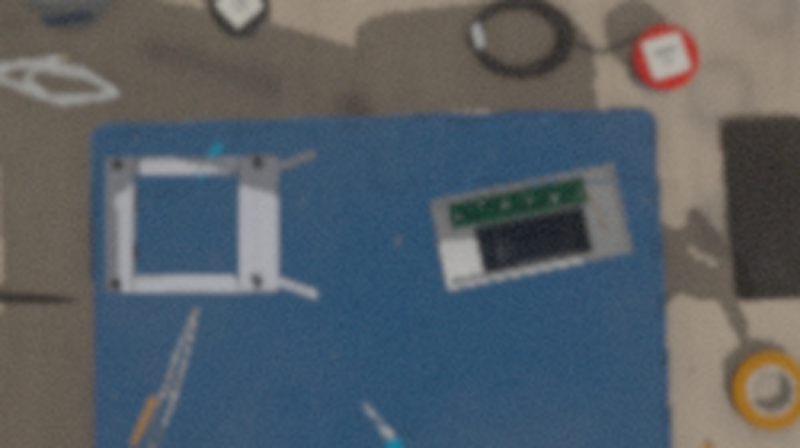

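The top view shows the gate on the left (crop columns 105–320, rows 150–298), with its mouth opening to the right. The chassis is at crop (530, 228), about 11° out of line and already near mid-lane. The way in is therefore world +y. I'll hover behind the chassis's rear end.

>>> move_arm(jaw=[3.5,3.5,3.5,3.5,3.5,3.5,3.5,3.5,3.5,3.5,3.5,3.5], dp=[[2.88,-0.02,0.6],[2.88,-0.02,0.6],[2.88,-0.02,0.6],[2.88,-0.02,0.6],[2.88,-0.02,0.6],[2.88,-0.02,0.6],[2.88,-0.02,0.6],[2.88,-0.02,0.6],[2.88,-0.02,0.6],[2.88,-0.02,0.6],[2.88,-0.02,0.6],[2.88,-0.02,0.6]], turn=[[0,0,0],[0,0,0],[0,0,0],[0,0,0],[0,0,0],[0,0,0],[0,0,0],[0,0,0],[0,0,0],[0,0,0],[0,0,0],[0,0,0]])

```text
time_s: 2.0
position: [0.5249, -0.3802, 0.159]
tool_rot: [[0.929, 0.37, -0.0], [0.37, -0.929, 0.0], [-0.0, -0.0, -1.0]]
ft_force: [-0.3, -1.0, -0.0]
grip_width: 0.0354
gripper_force: 0.0
```

>>> move_arm(jaw=[3.5,3.5,3.5,3.5,3.5,3.5,3.5,3.5,3.5,3.5,3.5,3.5], dp=[[0,0,0],[0,0,0],[0,0,0],[0,0,0],[0,0,0],[0,0,0],[0,0,0],[0,0,0],[0,0,0],[0,0,0],[0,0,0],[0,0,0]], turn=[[0,0,-0.115],[0,0,-0.115],[0,0,-0.115],[0,0,-0.115],[0,0,-0.115],[0,0,-0.115],[0,0,-0.115],[0,0,-0.115],[0,0,-0.115],[0,0,-0.115],[0,0,-0.115],[0,0,-0.115]])

```text
time_s: 3.0
position: [0.5236, -0.3809, 0.1592]
tool_rot: [[-0.193, 0.981, -0.0], [0.981, 0.193, 0.0], [0.0, -0.0, -1.0]]
ft_force: [1.3, -0.6, -0.3]
grip_width: 0.035
gripper_force: 0.0
```

Run:
```python
from h import *
np.set_printoptions(precision=4,suppress=True)
o=observe();print(o["position"],o["tool_rot"],o["time_s"],o["ft_force"],o["grip_width"])
im,d=cams.get_image("wrist");cv2.imwrite("pics/w1.png",im[:,:,::-1])
print(cams.calibration("wrist"))
for q,z in [("phone_open",.011),("gate",.025)]:
    for r in cams.outline_of("wrist",q)[:1]:
        m=r["mask"].astype(np.uint8);rc=cv2.minAreaRect(cv2.findNonZero(m))
        print(q,r["p"],rc,[onplane("wrist",b,z,o)[:2].round(4).tolist() for b in cv2.boxPoints(rc)])
for q,z in [("phone_open",.003),("gate",.003),("bridge",.014),("stop_face",.003)]:
    for r in cams.mark_of("wrist",q)[:1]:
        uv=np.array(r["location"])*[512,384];print(q,round(r["p"],2),uv,onplane("wrist",uv,z,o))
```

```text
[ 0.5236 -0.3809  0.1592] [[-0.1925  0.9813 -0.0001]
 [ 0.9813  0.1925  0.0001]
 [ 0.0001 -0.0001 -1.    ]] 3.0 [ 1.2718 -0.6415 -0.3098] 0.035015254291235275
{'vertical_fov': 65.17439555096462, 'cx': 254.46977859555574, 'cy': 194.10524452557652, 'k1': -0.07112534032950514, 'tool_from_camera': array([[-0.0004,  0.9551,  0.2962,  0.0758],
       [ 1.    ,  0.0004,  0.0001, -0.0005],
       [-0.    ,  0.2962, -0.9551, -0.1428],
       [ 0.    ,  0.    ,  0.    ,  1.    ]])}
phone_open 0.81 ((256.0, 71.99998474121094), (81.99998474121094, 143.99996948242188), 0.0) [[0.4786, -0.3528], [0.4583, -0.2285], [0.5282, -0.2148], [0.5565, -0.3375]]
phone_open 0.63 [254.5152  63.5136] [ 0.5019 -0.2729  0.003 ]
```

View pics/w1.png

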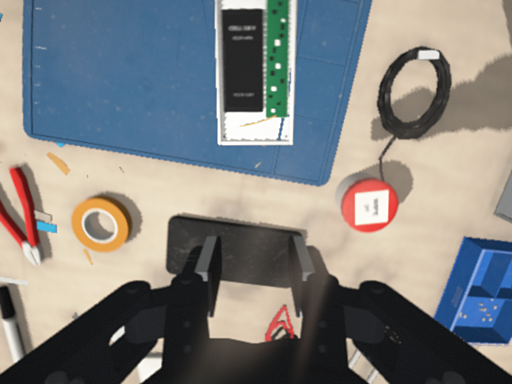

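The wrist view shows the chassis's rear end at row ~145, columns 218–294. It is square to the hand and centred on it, and the closed phone is safely behind. Descending now.

>>> move_arm(jaw=[3.5,3.5,3.5,3.5,3.5,3.5,3.5,3.5,3.5,3.5,3.5,3.5], dp=[[0,0,1.5],[0,0,1.5],[0,0,1.5],[0,0,1.5],[0,0,1.5],[0,0,1.5],[0,0,1.5],[0,0,1.5],[0,0,1.5],[0,0,0.7],[0,0,0.3],[0,0,0]], turn=[[0,0,0],[0,0,0],[0,0,0],[0,0,0],[0,0,0],[0,0,0],[0,0,0],[0,0,0],[0,0,0],[0,0,0],[0,0,0],[0,0,0]])

```text
time_s: 4.35
position: [0.5236, -0.3809, 0.0141]
tool_rot: [[-0.186, 0.982, -0.0], [0.982, 0.186, 0.0], [0.001, -0.0, -1.0]]
ft_force: [0.7, 0.5, 0.2]
grip_width: 0.0349
gripper_force: 0.0
```

>>> move_arm(jaw=[3.5,3.5,3.5,3.5], dp=[[0,0,0.2],[0,0,0.2],[0,0,0],[0,0,0]], turn=[[0,0,0],[0,0,0],[0,0,0],[0,0,0]])

```text
time_s: 4.68
position: [0.5237, -0.381, 0.0107]
tool_rot: [[-0.187, 0.982, 0.0], [0.982, 0.187, -0.0], [-0.0, 0.0, -1.0]]
ft_force: [-0.5, -0.3, -0.3]
grip_width: 0.0354
gripper_force: 0.0
```

Run:
```python
from h import *
np.set_printoptions(precision=4,suppress=True)
o=observe();print(o["position"],o["tool_rot"],o["time_s"],o["ft_force"],o["grip_width"])
im,d=cams.get_image("wrist");cv2.imwrite("pics/w2.png",im[:,:,::-1])
```

```text
[ 0.5237 -0.381   0.0107] [[-0.1868  0.9824  0.0004]
 [ 0.9824  0.1868 -0.0004]
 [-0.0005  0.0003 -1.    ]] 4.6833 [-0.5258 -0.3085 -0.2703] 0.035412956976643636
```

View pics/w2.png

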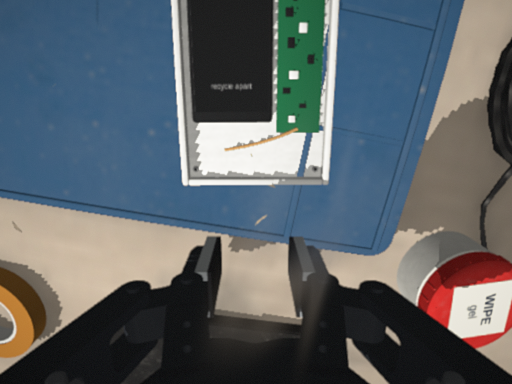

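The chassis's rear rim is at row ~183, and both fingers are spread symmetrically behind it, just at the mat's edge. I'll move onto the mat, then lower until I feel it.

>>> move_arm(jaw=[3.5,3.5,3.5,3.5,3.5,3.5,3.5,3.5], dp=[[0.5,0,0],[0.5,0,0],[0.5,0,0],[0,0,0.2],[0,0,0.2],[0,0,0.1],[0,0,0],[0,0,0]], turn=[[0,0,0],[0,0,0],[0,0,0],[0,0,0],[0,0,0],[0,0,0],[0,0,0],[0,0,0]])

```text
time_s: 5.4
position: [0.5208, -0.3663, 0.0052]
tool_rot: [[-0.187, 0.982, -0.0], [0.982, 0.187, 0.0], [0.0, -0.0, -1.0]]
ft_force: [0.3, -0.7, 0.0]
grip_width: 0.0352
gripper_force: 0.0
```

>>> move_arm(jaw=[3.5,3.5,3.5], dp=[[0,0,0.1],[0,0,0.1],[0,0,0]], turn=[[0,0,0],[0,0,0],[0,0,0]])

```text
time_s: 5.65
position: [0.5207, -0.3662, 0.0031]
tool_rot: [[-0.187, 0.982, -0.0], [0.982, 0.187, 0.0], [0.0, -0.0, -1.0]]
ft_force: [-0.1, 0.3, -0.5]
grip_width: 0.0347
gripper_force: 0.0
```

>>> move_arm(jaw=[3.5,3.5,3.5,3.5,3.5,3.5,3.5,3.5,3.5,3.5,3.5,3.5], dp=[[0.25,0,0],[0.25,0,0],[0.25,0,0],[0.25,0,0],[0.25,0,0],[0.25,0,0],[0.25,0,0],[0.25,0,0],[0.25,0,0],[0.25,0,0],[0.25,0,0],[0.25,0,0]], turn=[[0,0,0],[0,0,0],[0,0,0],[0,0,0],[0,0,0],[0,0,0],[0,0,0.004],[0,0,0.004],[0,0,0.004],[0,0,0.004],[0,0,0.004],[0,0,0.004]])

```text
time_s: 6.65
position: [0.5153, -0.3365, 0.0034]
tool_rot: [[-0.163, 0.987, 0.0], [0.987, 0.163, -0.0], [-0.0, 0.0, -1.0]]
ft_force: [0.9, -1.0, 1.4]
grip_width: 0.0353
gripper_force: 0.4
```

```bash
cat > see.py <<'E'
from h import *
import sys
np.set_printoptions(precision=4,suppress=True)
o=observe();print(o["position"],"yaw",np.degrees(np.arctan2(o["tool_rot"][1][0],o["tool_rot"][0][0])),o["time_s"],o["ft_force"])
im,d=cams.get_image("wrist");cv2.imwrite(f"pics/{sys.argv[1]}.png",im[:,:,::-1])
im,d=cams.get_image("top");cv2.imwrite(f"pics/{sys.argv[1]}t.png",im[:,:,::-1])
for n in ["top","wrist"]:
  for q,z in [("phone_open",.011),("gate",.024)]:
    for r in cams.outline_of(n,q)[:1]:
        m=r["mask"].astype(np.uint8);rc=cv2.minAreaRect(cv2.findNonZero(m))
        print(n,q,round(r["p"],2),[onplane(n,b,z,o)[:2].round(3).tolist() for b in cv2.boxPoints(rc)])
  for q,z in [("phone_open",.003),("gate",.003),("bridge",.014),("stop_face",.003)]:
    for r in cams.mark_of(n,q)[:1]:
        uv=np.array(r["location"])*[512,384];print(n,q,round(r["p"],2),uv,onplane(n,uv,z,o))
E
python3 see.py w3
```

```text
[ 0.5153 -0.3365  0.0034] yaw 99.3697140512698 6.65 [ 0.8817 -0.9983  1.352 ]
top phone_open 0.7 [[0.525, -0.17], [0.544, -0.281], [0.471, -0.292], [0.453, -0.182]]
top gate 0.73 [[0.559, 0.067], [0.561, -0.098], [0.498, -0.099], [0.495, 0.064]]
top phone_open 0.9 [306.0224 220.8   ] [ 0.502  -0.2485  0.003 ]
top gate 0.72 [228.608  220.9152] [ 0.5035 -0.0495  0.003 ]
top bridge 0.84 [229.888  216.6144] [ 0.5137 -0.0536  0.014 ]
top stop_face 0.86 [195.584  219.6864] [0.5072 0.0356 0.003 ]
wrist phone_open 0.67 [[0.461, -0.228], [0.531, -0.216], [0.556, -0.319], [0.47, -0.333]]
wrist phone_open 0.72 [252.6208  80.7168] [ 0.5002 -0.253   0.003 ]
```

View pics/w3.png

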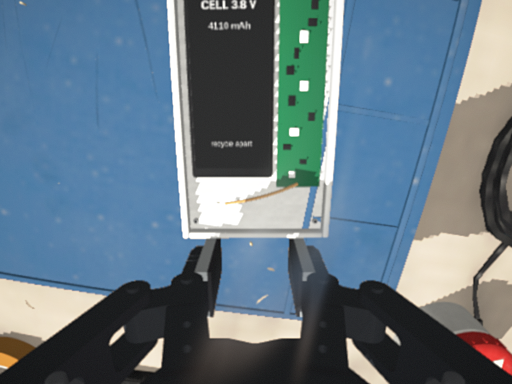

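The chassis is in contact, with its rear rim at row ~235 square to both fingertips and the push force low. I'll keep steering it gently.

>>> move_arm(jaw=[3.5,3.5,3.5,3.5,3.5,3.5,3.5,3.5,3.5,3.5,3.5,3.5], dp=[[0.28,0,0],[0.28,0,0],[0.28,0,0],[0.28,0,0],[0.28,0,0],[0.28,0,0],[0.28,0,0],[0.28,0,0],[0.28,0,0],[0.28,0,0],[0.28,0,0],[0.28,0,0]], turn=[[0,0,0.005],[0,0,0.005],[0,0,0.005],[0,0,0.005],[0,0,0.005],[0,0,0.005],[0,0,0.005],[0,0,0.005],[0,0,0.005],[0,0,0.005],[0,0,0.005],[0,0,0.005]])

```text
time_s: 8.35
position: [0.5107, -0.3032, 0.0033]
tool_rot: [[-0.103, 0.995, 0.0], [0.995, 0.103, -0.0], [-0.0, 0.0, -1.0]]
ft_force: [0.2, -1.1, 0.1]
grip_width: 0.0351
gripper_force: 0.4
```

>>> move_arm(jaw=[3.5,3.5,3.5,3.5,3.5,3.5,3.5,3.5,3.5,3.5,3.5,3.5], dp=[[0.28,0,0],[0.28,0,0],[0.28,0,0],[0.28,0,0],[0.28,0,0],[0.28,0,0],[0.28,0,0],[0.28,0,0],[0.28,0,0],[0.28,0,0],[0.28,0,0],[0.28,0,0]], turn=[[0,0,0.005],[0,0,0.005],[0,0,0.005],[0,0,0.005],[0,0,0.005],[0,0,0.005],[0,0,0.005],[0,0,0.005],[0,0,0.005],[0,0,0.005],[0,0,0.005],[0,0,0.005]])

```text
time_s: 9.35
position: [0.5082, -0.2697, 0.0033]
tool_rot: [[-0.043, 0.999, -0.0], [0.999, 0.043, 0.0], [0.0, -0.0, -1.0]]
ft_force: [-0.5, -0.8, 0.0]
grip_width: 0.0349
gripper_force: 0.4
```

```bash
python3 see.py w4
```

```text
[ 0.5082 -0.2697  0.0033] yaw 92.49253577777615 9.35 [-0.5112 -0.7665  0.0217]
top phone_open 0.96 [[0.467, -0.11], [0.541, -0.11], [0.54, -0.207], [0.466, -0.206]]
top phone_open 0.65 [282.2144 219.8016] [ 0.5052 -0.1873  0.003 ]
top gate 0.93 [230.1952 220.3008] [ 0.505  -0.0536  0.003 ]
top bridge 0.7 [227.9936 220.1088] [ 0.5048 -0.0488  0.014 ]
top stop_face 0.93 [197.2224 221.9136] [0.5015 0.0314 0.003 ]
wrist phone_open 0.68 [[0.467, -0.155], [0.539, -0.152], [0.552, -0.257], [0.464, -0.261]]
wrist phone_open 0.91 [250.6752  77.184 ] [ 0.5022 -0.1835  0.003 ]
```

View pics/w4.png

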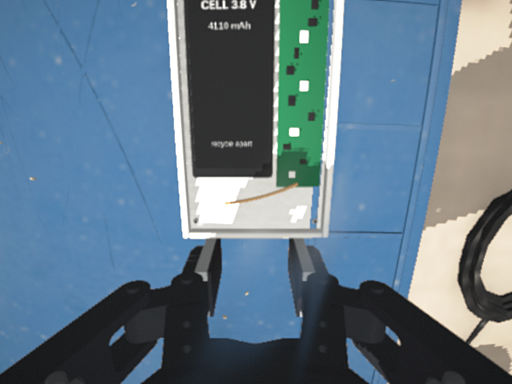

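The chassis is still square on the fingertips (rim at row ~235). Next I'll check the lane's centre line against the chassis in the top view, with the gate model overlaid.

Run:
```python
from h import *
im=cv2.imread("pics/w4t.png");s=5;x0,y0=185,165
a=cv2.resize(im[y0:y0+110,x0:x0+155],None,fx=s,fy=s,interpolation=cv2.INTER_CUBIC)
def L(p,q,col): 
    P=[tuple(int(round(v)) for v in ((proj("top",np.array(t))-[x0,y0]+.5)*s)) for t in (p,q)];cv2.line(a,*P,col,1)
gx,gy=.506,-.0525
for sgn in (1,-1):
    L([gx+sgn*.041,gy-.015,.014],[gx+sgn*.041,gy+.098,.014],(0,0,255))
    L([gx+sgn*.053,gy-.015,.027],[gx+sgn*.053,gy+.015,.027],(0,255,255))
    L([.5045+sgn*.036,-.259,.011],[.5045+sgn*.036,-.109,.011],(0,255,0))
for e in (-.015,.015): L([gx-.053,gy+e,.027],[gx+.053,gy+e,.027],(0,255,255))
L([gx-.041,gy+.098,.021],[gx+.041,gy+.098,.021],(255,0,255))
cv2.imwrite("pics/ov4.png",a)
```

```text
(no output)
```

View pics/ov4.png

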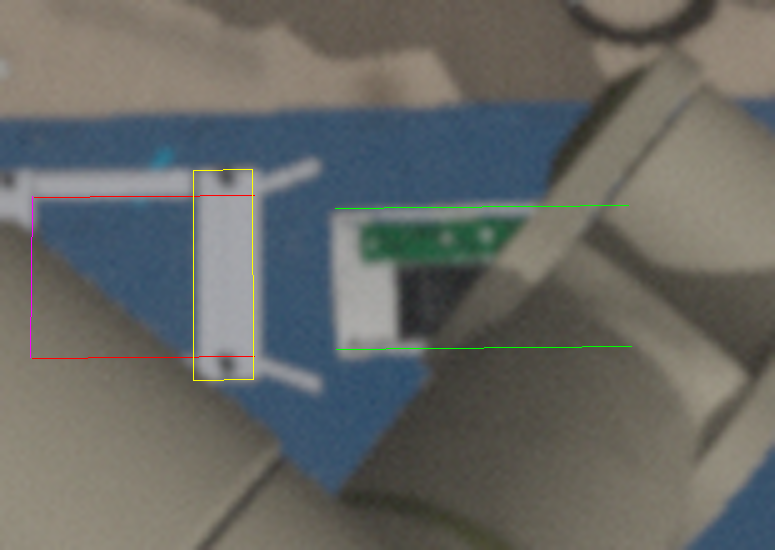

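The overlay shows the gate near x≈0.505, y≈-0.054, aligned with the world axes. The bridge is at columns 194–262, rows 170–378. The chassis (rows 212–352) is about 2 mm off centre, well inside the mouth, so I'll push on.

>>> move_arm(jaw=[3.5,3.5,3.5,3.5,3.5,3.5,3.5,3.5,3.5,3.5,3.5,3.5], dp=[[0.28,0,0],[0.28,0,0],[0.28,0,0],[0.28,0,0],[0.28,0,0],[0.28,0,0],[0.28,0,0],[0.28,0,0],[0.28,0,0],[0.28,0,0],[0.28,0,0],[0.28,0,0]], turn=[[0,0,0.005],[0,0,0.005],[0,0,0.005],[0,0,0.005],[0,0,0.005],[0,0,0.005],[0,0,0.005],[0,0,0.005],[0,0,0.003],[0,0,0],[0,0,0],[0,0,0]])

```text
time_s: 11.05
position: [0.5076, -0.2361, 0.0033]
tool_rot: [[-0.001, 1.0, 0.0], [1.0, 0.001, 0.0], [0.0, 0.0, -1.0]]
ft_force: [-0.1, -0.5, 1.2]
grip_width: 0.0354
gripper_force: 0.4
```

>>> move_arm(jaw=[3.5,3.5,3.5,3.5,3.5,3.5,3.5,3.5,3.5,3.5,3.5,3.5], dp=[[0.2,0,0],[0.2,0,0],[0.2,0,0],[0.2,0,0],[0.2,0,0],[0.2,0,0],[0.2,0,0],[0.2,0,0],[0.2,0,0],[0.2,0,0],[0.2,0,0],[0.2,0,0]], turn=[[0,0,0],[0,0,0],[0,0,0],[0,0,0],[0,0,0],[0,0,0],[0,0,0],[0,0,0],[0,0,0],[0,0,0],[0,0,0],[0,0,0]])

```text
time_s: 12.05
position: [0.5076, -0.2121, 0.0033]
tool_rot: [[-0.001, 1.0, 0.0], [1.0, 0.001, 0.0], [0.0, 0.0, -1.0]]
ft_force: [0.9, -0.4, 1.0]
grip_width: 0.035
gripper_force: 0.4
```

```bash
python3 see.py w5
```

```text
[ 0.5076 -0.2121  0.0033] yaw 90.0567350982831 12.05 [ 0.8635 -0.3947  1.049 ]
top phone_open 0.84 [[0.472, -0.068], [0.546, -0.072], [0.543, -0.138], [0.469, -0.134]]
top gate 0.74 [[0.561, 0.065], [0.56, -0.095], [0.451, -0.095], [0.452, 0.064]]
top phone_open 0.67 [260.9152 217.9968] [ 0.5103 -0.1326  0.003 ]
top gate 0.72 [228.8128 220.608 ] [ 0.5042 -0.0501  0.003 ]
top bridge 0.84 [230.1952 217.9968] [ 0.5101 -0.0544  0.014 ]
top stop_face 0.95 [196.608 218.496] [0.5103 0.033  0.003 ]
wrist phone_open 0.94 [[0.472, -0.096], [0.543, -0.096], [0.551, -0.202], [0.464, -0.202]]
wrist gate 0.92 [[0.453, -0.099], [0.56, -0.099], [0.561, -0.105], [0.452, -0.105]]
wrist phone_open 0.77 [254.5152  78.4896] [ 0.507  -0.1264  0.003 ]
```

View pics/w5.png

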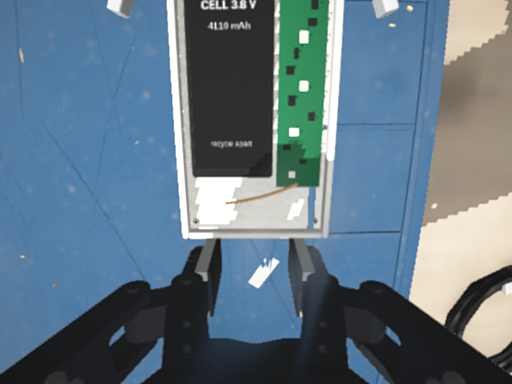

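The guide ends show at columns ~132 and ~374 (row 5), and the chassis is centred between them at ~255. Going in under the bridge.

>>> move_arm(jaw=[3.5,3.5,3.5,3.5,3.5,3.5,3.5,3.5,3.5,3.5,3.5,3.5], dp=[[0.25,0,0],[0.25,0,0],[0.25,0,0],[0.25,0,0],[0.25,0,0],[0.25,0,0],[0.25,0,0],[0.25,0,0],[0.25,0,0],[0.25,0,0],[0.25,0,0],[0.25,0,0]], turn=[[0,0,0],[0,0,0],[0,0,0],[0,0,0],[0,0,0],[0,0,0],[0,0,0],[0,0,0],[0,0,0],[0,0,0],[0,0,0],[0,0,0]])

```text
time_s: 13.75
position: [0.5075, -0.1821, 0.0033]
tool_rot: [[-0.001, 1.0, 0.0], [1.0, 0.001, -0.0], [-0.0, 0.0, -1.0]]
ft_force: [-0.1, -1.0, 1.1]
grip_width: 0.035
gripper_force: 0.4
```

```bash
python3 see.py w6
```

```text
[ 0.5075 -0.1821  0.0033] yaw 90.05814866466102 13.75 [-0.0985 -0.9747  1.0616]
top phone_open 0.56 [[0.544, -0.023], [0.543, -0.1], [0.472, -0.1], [0.472, -0.023]]
top gate 0.71 [[0.561, 0.07], [0.563, -0.098], [0.453, -0.099], [0.451, 0.066]]
top phone_open 0.56 [247.5008 221.184 ] [ 0.5024 -0.0981  0.003 ]
top gate 0.64 [228.1984 220.8   ] [ 0.5038 -0.0485  0.003 ]
top bridge 0.7 [231.424 218.496] [ 0.5088 -0.0575  0.014 ]
top stop_face 0.95 [197.0176 222.9888] [0.4987 0.0319 0.003 ]
wrist phone_open 0.87 [[0.471, -0.068], [0.543, -0.068], [0.551, -0.171], [0.463, -0.171]]
wrist gate 0.6 [[0.453, -0.069], [0.559, -0.069], [0.562, -0.101], [0.45, -0.101]]
wrist phone_open 0.79 [250.5216  82.0992] [ 0.5051 -0.0979  0.003 ]
```

View pics/w6.png

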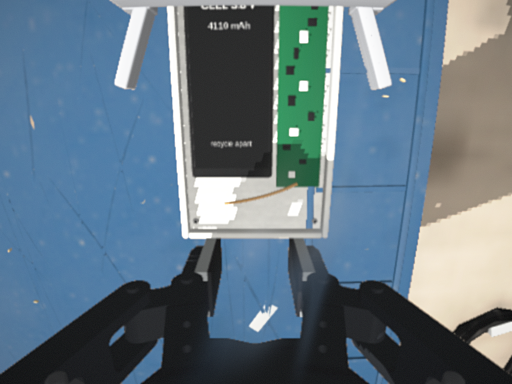

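The leading end is under the bridge, centred between the guides (columns ~130–375). I'll continue and slow down before the stop.

>>> move_arm(jaw=[3.5,3.5,3.5,3.5,3.5,3.5,3.5,3.5,3.5,3.5,3.5,3.5], dp=[[0.22,0,0],[0.22,0,0],[0.22,0,0],[0.22,0,0],[0.22,0,0],[0.22,0,0],[0.22,0,0],[0.22,0,0],[0.22,0,0],[0.22,0,0],[0.22,0,0],[0.22,0,0]], turn=[[0,0,0],[0,0,0],[0,0,0],[0,0,0],[0,0,0],[0,0,0],[0,0,0],[0,0,0],[0,0,0],[0,0,0],[0,0,0],[0,0,0]])

```text
time_s: 15.45
position: [0.5075, -0.1557, 0.0033]
tool_rot: [[-0.001, 1.0, -0.0], [1.0, 0.001, 0.0], [0.0, -0.0, -1.0]]
ft_force: [0.5, -0.7, 0.5]
grip_width: 0.0346
gripper_force: 0.4
```

>>> move_arm(jaw=[3.5,3.5,3.5,3.5,3.5,3.5,3.5,3.5,3.5,3.5,3.5,3.5], dp=[[0.22,0,0],[0.22,0,0],[0.22,0,0],[0.22,0,0],[0.22,0,0],[0.22,0,0],[0.22,0,0],[0.22,0,0],[0.22,0,0],[0.22,0,0],[0.22,0,0],[0.22,0,0]], turn=[[0,0,0],[0,0,0],[0,0,0],[0,0,0],[0,0,0],[0,0,0],[0,0,0],[0,0,0],[0,0,0],[0,0,0],[0,0,0],[0,0,0]])

```text
time_s: 16.45
position: [0.5075, -0.1293, 0.0033]
tool_rot: [[-0.001, 1.0, -0.0], [1.0, 0.001, -0.0], [-0.0, -0.0, -1.0]]
ft_force: [-0.1, -0.2, -0.0]
grip_width: 0.0346
gripper_force: 0.4
```

```bash
python3 see.py w7
```

```text
[ 0.5075 -0.1293  0.0033] yaw 90.05835784685308 16.45 [-0.0551 -0.1943 -0.0059]
top phone_open 0.86 [[0.542, 0.031], [0.541, -0.031], [0.472, -0.031], [0.473, 0.031]]
top gate 0.65 [[0.559, 0.065], [0.558, -0.039], [0.454, -0.039], [0.455, 0.064]]
top phone_open 0.67 [226.0992 216.192 ] [ 0.5157 -0.0431  0.003 ]
top stop_face 0.84 [196.608  221.7984] [0.5018 0.033  0.003 ]
wrist phone_open 0.57 [[0.463, -0.119], [0.471, -0.013], [0.543, -0.013], [0.551, -0.119]]
wrist gate 0.59 [[0.455, -0.016], [0.557, -0.016], [0.566, -0.096], [0.445, -0.096]]
wrist gate 0.82 [252.3136 103.9872] [ 0.5059 -0.0547  0.003 ]
wrist bridge 0.93 [255.6928 103.9104] [ 0.5074 -0.0546  0.014 ]
```

View pics/w7.png

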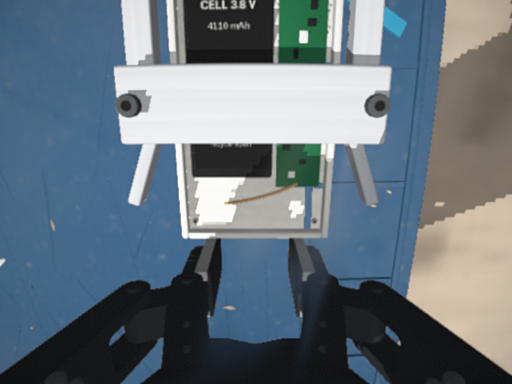

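The chassis is through, with its rear rim ahead of the guides' outer ends and about 12 mm still to go. I'll advance slowly and watch the force.

>>> move_arm(jaw=[3.5,3.5,3.5,3.5,3.5,3.5,3.5,3.5,3.5], dp=[[0.1,0,0],[0.1,0,0],[0.1,0,0],[0.1,0,0],[0.1,0,0],[0.1,0,0],[0.1,0,0],[0.1,0,0],[0.1,0,0]], turn=[[0,0,0],[0,0,0],[0,0,0],[0,0,0],[0,0,0],[0,0,0],[0,0,0],[0,0,0],[0,0,0]])

```text
time_s: 17.9
position: [0.5075, -0.1204, 0.0033]
tool_rot: [[-0.001, 1.0, 0.0], [1.0, 0.001, 0.0], [0.0, 0.0, -1.0]]
ft_force: [-1.0, -0.2, 0.2]
grip_width: 0.0349
gripper_force: 0.3
```

>>> move_arm(jaw=[3.5,3.5,3.5], dp=[[0.07,0,0],[0.07,0,0],[0.06,0,0]], turn=[[0,0,0],[0,0,0],[0,0,0]])

```text
time_s: 18.15
position: [0.5075, -0.1185, 0.0033]
tool_rot: [[-0.001, 1.0, 0.0], [1.0, 0.001, -0.0], [-0.0, 0.0, -1.0]]
ft_force: [0.4, 0.2, -0.2]
grip_width: 0.0348
gripper_force: 0.4
```

>>> move_arm(jaw=[3.5,3.5], dp=[[0.05,0,0],[0.05,0,0]], turn=[[0,0,0],[0,0,0]])

```text
time_s: 18.32
position: [0.5075, -0.1177, 0.0033]
tool_rot: [[-0.001, 1.0, 0.0], [1.0, 0.001, -0.0], [-0.0, 0.0, -1.0]]
ft_force: [-0.2, -3.7, -0.7]
grip_width: 0.0352
gripper_force: 2.2
```

>>> move_arm(jaw=[3.5,3.5], dp=[[0.05,0,0],[0.05,0,0]], turn=[[0,0,0],[0,0,0]])

```text
time_s: 18.48
position: [0.5077, -0.1176, 0.0035]
tool_rot: [[-0.001, 1.0, 0.001], [1.0, 0.001, -0.002], [-0.002, 0.001, -1.0]]
ft_force: [-1.5, -9.3, 0.1]
grip_width: 0.0353
gripper_force: 4.8
```

The force rose to 9 N exactly where the stop should be (TCP y ≈ -0.1176), so it's seated. I'll back straight off, then rise.

>>> move_arm(jaw=[3.5,3.5,3.5,3.5,3.5,3.5,3.5,3.5,3.5,3.5,3.5,3.5], dp=[[-0.1,0,0],[-0.2,0,0],[-0.5,0,0],[-1,0,0],[-1.5,0,0],[-1,0,-0.5],[0,0,-2],[0,0,-3],[0,0,-3],[0,0,-3],[0,0,-2],[0,0,0]], turn=[[0,0,0],[0,0,0],[0,0,0],[0,0,0],[0,0,0],[0,0,0],[0,0,0],[0,0,0],[0,0,0],[0,0,0],[0,0,0],[0,0,0]])

```text
time_s: 19.48
position: [0.509, -0.161, 0.1429]
tool_rot: [[-0.001, 1.0, 0.007], [1.0, 0.001, -0.004], [-0.004, 0.007, -1.0]]
ft_force: [0.1, -0.3, 0.0]
grip_width: 0.035
gripper_force: 0.0
```

```bash
python3 see.py w8
```

```text
[ 0.509  -0.161   0.1429] yaw 90.03687852926268 19.4833 [ 0.1456 -0.3228  0.0006]
top phone_open 0.72 [[0.455, 0.066], [0.563, 0.068], [0.562, -0.064], [0.454, -0.064]]
top phone_open 0.78 [224.8192 221.2992] [ 0.5025 -0.0398  0.003 ]
top bridge 0.63 [232.9088 219.8016] [ 0.5055 -0.0613  0.014 ]
top stop_face 0.92 [195.6864 221.7984] [0.5018 0.0353 0.003 ]
wrist phone_open 0.85 [[0.471, -0.005], [0.543, -0.004], [0.546, -0.106], [0.468, -0.106]]
wrist gate 0.63 [[0.449, -0.099], [0.454, -0.008], [0.558, -0.008], [0.563, -0.099]]
wrist phone_open 0.92 [248.576   36.2112] [ 0.5043 -0.0311  0.003 ]
wrist gate 0.85 [250.7776  65.088 ] [ 0.5062 -0.0547  0.003 ]
wrist bridge 0.92 [251.2896  64.7808] [ 0.5066 -0.0556  0.014 ]
```

View pics/w8.png

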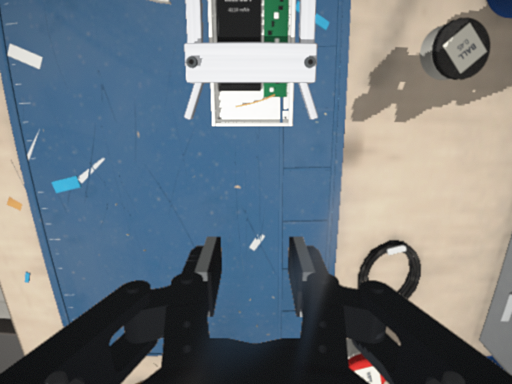

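The wrist view shows the chassis under the bridge, square in the lane, with its rear rim at row ~125 (y ≈ -0.106). That is 52 mm before the bridge's middle, as required, and the hand is clear.

```bash
python3 -c "
from rig import ticket
print(ticket.close_job())"
```

```text
the job is handed in; nothing more can be done
None
```

I pushed the opened chassis flat through the gate and under the bridge until it rested against the stop bar. The final push peaked at about 9 N, the hand is clear, and the job was handed in about 20 s in.

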